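# Cover the varnish pot and hold the UV lamp over the fresh patch

### The job

The fresh red patch on the black lacquer box is ready to be cured. Put the knobbed lid squarely on the open varnish pot, fully home, and let go of it, so that stray light cannot set the varnish; only then take the yellow UV lamp out of its dock by the handle and carry it across above the tops of the bamboo tumblers. Finish while still holding the lamp, steady and level with its window down, centred about 15 mm above the patch with its long side along the patch's long side; touch nothing with the lamp on the way, never touch or shift the box, and leave the tumblers and the other things on the bench as they are.

Things in the scene. Friction and masses are not known exactly. Their poses are not given: they have to be found in the camera images.
- lid: Loose aluminium lid of the varnish pot, 84 mm across, lying knob up on the bench; origin at the centre of its underside, z up. From below: a round plug 66 mm across and 8 mm deep (chamfered foot, rests on the bench), a flat rim 84 mm across at 8 to 12 mm height, then a black round knob 24 mm across from 14 to 43 mm height. About 0.12 kg.
- lid_knob (a point): Where to grip the lid's knob: on its axis, 34 mm above the lid's origin.
- pot: Loose open aluminium varnish pot with dark drips, 80 mm outside diameter, 75 mm high, wall 4 mm (mouth 72 mm wide), 0.44 to 0.66 kg; origin at the centre of its underside, z up.
- pot_rim (a point): Centre of the pot's mouth at rim height. With the lid home, the lid's rim rests on the pot's rim and the lid's origin is 8 mm below this point.
- lamp: Loose cordless UV curing lamp shaped like a small flat iron, yellow head 112 x 66 mm (x by y) and 30 mm high with fins to 37 mm, black posts at its two ends carrying a black grip; origin at the centre of its flat underside (the violet window), x along its length, z up. 95 mm high in all, 0.36 to 0.56 kg, balanced under its middle. Its two ends are equivalent for aligning it.
- lamp_grip (a point): Middle of the lamp's grip, 83 mm above the lamp's origin. The grip is a bar along the lamp's x, 26 mm wide (y), 24 mm high, with 75 mm free between the posts.
- dock: Fixed grey charging dock, 150 x 104 mm, origin at the centre of its underside; the lamp stands on its floor at 14 mm height inside a low lip (to 24 mm) with 4 mm play all round, and lifts straight up.
- box: Black lacquered box with gold lines, 160 x 110 x 50 mm (x, y, z), loose, 0.56 to 0.91 kg; origin at the centre of its underside.
- patch (a point): Centre of the fresh red patch on the box's flat top, at the height of the surface, 22 mm along the box's x and 18 mm along its y from its middle; the patch is 92 mm along this frame's x and 46 mm along its y; z up.
- board: Fixed low wooden drying board, 280 x 92 x 12 mm (x, y, z), between the dock and the box; origin at the centre of its underside; x runs along the row of tumblers. The dock is on one side of it and the box on the other.
- tumbler0: Loose light bamboo tumbler standing on the drying board, 69 mm across, 120 mm high (its top 132 mm above the bench); origin at the centre of its underside.
- tumbler1: Loose light bamboo tumbler standing on the drying board, 69 mm across, 120 mm high (its top 132 mm above the bench); origin at the centre of its underside.
- tumbler2: Loose light bamboo tumbler standing on the drying board, 69 mm across, 120 mm high (its top 132 mm above the bench); origin at the centre of its underside.
- bowl: Loose steel bowl, 124 mm across, 50 mm high, a bystander.
- brush: Loose brush lying on the bench, a bystander.
- stone: Loose grey rubbing stone, 85 x 40 x 22 mm, a bystander.
Not all that is in view belongs to the job. What is shaped like the tumbler2 but green is not meant. Leave any orange look-alike of the lid alone.

How it is judged:
By the outcome, as a careful person would: the job done as asked, in the order asked, and still so for the second after the job is handed in, while the arm keeps its last pose, push and grip.
It also fails if it takes over 64 s, if anything falls off the work surface, if the arm or the gripper's body presses on something with over 40 N, if the wrist force passes 120 N, or if a joint passes its speed limit or range.

### The arm

A 6-joint arm with a two-finger parallel gripper is mounted at the origin on the work surface. World frame = base frame: x ahead of the robot, y to its left, z up, the work surface at z = 0. Lengths are in m, angles in degrees, forces in N, time in s.
With the tool pointing down it reaches from about 0.275 to 0.75 m from the base axis. Payload 10.2 kg.
Tool frame: the origin (TCP) lies midway between the tips of the shut fingers; the grasp point (between the pads) lies grip_point_offset behind it (grip_point_offset is the distance from the TCP to the grasp point, in m); x points along the fingers, y is the direction in which the jaws open and shut, and the axes are right-handed (so a half turn about x gives the same grasp; the last joint's range is limited). The gripper opens to 88 mm and grips with 3 to 60 N. Pads are 18 mm wide; open, the fingers measure 123 mm over their backs; the gripper's body (75 mm by 187 mm) begins 45 mm behind the grasp point.
Start: joints at [56.929, 17.928, 85.812, -0, 76.261, -12.8], TCP at [0.182, 0.492, 0.239] pointing down, gripper open.
Joint ranges: [-168.41, 168.41], [-55.51, 124.54], [10.69, 146.95], [-70.63, 250.63], [1, 178], [-165.06, 165.06]. Speed limits (degrees/s): [136.94, 136.94, 172.46, 180, 180, 180].

### API

Orientations are given as a 3x3 rotation matrix whose columns are the frame's x, y, z axes.
In Python, from station import * gives the robot as it stands. Calls block until the motion is done:
- move_to(position, orientation): joint-space move of the TCP to a pose.
- move_straight(position, rot=None, velocity=0.15, f_stop=None): straight line of the TCP; rot=None keeps the orientation; velocity is the mean speed in m/s. With f_stop (N) it stops when the force on the tool has changed by that much, and returns True; else False.
- set_joints(angles): joint-space move.
- set_gripper(opening): finger opening in m; the grip force is fixed at half the most; returns when the fingers have stopped.
- sleep(seconds).
- inverse_kinematics(position, orientation): joint angles nearest the present ones, or None.
- read_state(): the state.
- grab_frame(name): name is "scene" or "top" or "wrist"; returns a dict with "pixels" (420x560x3 uint8, blue, green, red), "intrinsics" (3x3 intrinsics, pixels), "R" (3x3) and "t" (3): a world point X has camera coordinates R X + t. Camera axes: x right, y down, z forward; pixel columns grow to the right and rows downward; lengths in m; the calibration is good to about 2 mm. A picture is of the moment at which its call begins. There is no depth.
A pose or a line that the arm cannot do raises MotionError and nothing moves.
- finish_job(): hands the job in, once; it reports no verdict.
The state is a dict: "t": time; "joint_pos": joint angles; "qd": joint speeds; "effort": joint torques, N m; "ee_pos": TCP position; "eef_rot": TCP orientation; "wrist_force": force on the tool from outside, world axes, zero at the start; "moment": the same for the moment, N m; "finger_gap": finger opening in m.
Only numpy, scipy, OpenCV 4.12 (cv2) and the standard library are available. Lean on these libraries where they do the work, as an engineer would, in place of code of your own. Each camera call takes 0.05 s, during which the arm holds its last target. There are 200 camera calls.

## Working session

There is one attempt and no reset: what is moved stays moved. The work goes in short steps, each a Python script; the robot and the scene stay as the last script left them, time stands still between calls to the robot, and variables do not carry over. Pictures are saved under pics/ and viewed, about 8 in all and at most 12, crops included, and the job is handed in when it is done.

```bash
ls; mkdir -p pics; python3 - <<'E'
from station import *
import cv2,numpy as np
for n in("top","scene"):
    f=grab_frame(n); cv2.imwrite(f"pics/{n}0.png",f["pixels"]); print(n,np.round(f["intrinsics"],1).tolist(),np.round(f["R"],3).tolist(),np.round(f["t"],3).tolist())
    np.savez(f"pics/{n}0.npz",**f)
s=read_state();print(s)
try: print(grip_point_offset)
except Exception as e: print(e)
E
```

```text
pics
top [[461.3, 0.0, 273.6], [0.0, 461.3, 223.0], [0.0, 0.0, 1.0]] [[-0.0, -1.0, 0.016], [-0.985, -0.002, -0.175], [0.175, -0.016, -0.984]] [-0.022, 0.589, 1.279]
scene [[420.8, 0.0, 277.0], [0.0, 420.8, 218.3], [0.0, 0.0, 1.0]] [[-0.75, 0.661, -0.016], [0.545, 0.605, -0.581], [-0.374, -0.445, -0.814]] [0.456, -0.252, 1.261]
{'t': 0.1, 'joint_pos': array([ 5.69283768e+01,  1.79547454e+01,  8.58497939e+01, -2.40895574e-03,
        7.62591092e+01, -1.27994454e+01]), 'qd': array([-0.07270114, -0.02934057, -0.18203554,  0.12859179,  0.05349048,
        0.07549296]), 'effort': array([ 4.78493515e-03, -4.02811432e+01, -2.52642399e+01,  6.96872757e-02,
        3.42286436e-02, -3.35855452e-05]), 'ee_pos': array([0.1817975 , 0.49228624, 0.23823072]), 'eef_rot': array([[-5.71965664e-04,  3.46470479e-01,  9.38060702e-01],
       [-9.53187233e-04,  9.38060240e-01, -3.46470890e-01],
       [-9.99999382e-01, -1.09231694e-03, -2.06287011e-04]]), 'wrist_force': array([ 0.49432086,  0.28787872, -0.29490713]), 'moment': array([ 0.03643524,  0.01892018, -0.02859165]), 'finger_gap': 0.08800383491279291}
0.0187
```

View pics/top0.png

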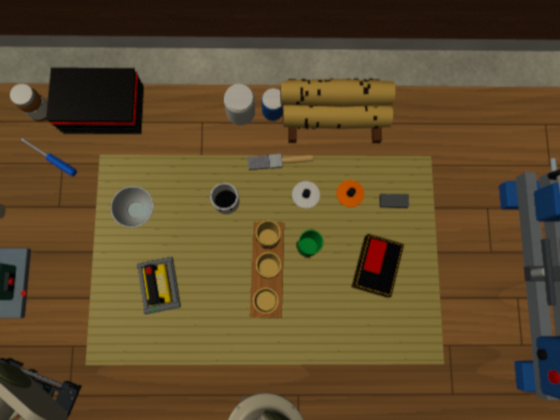

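View pics/scene0.png

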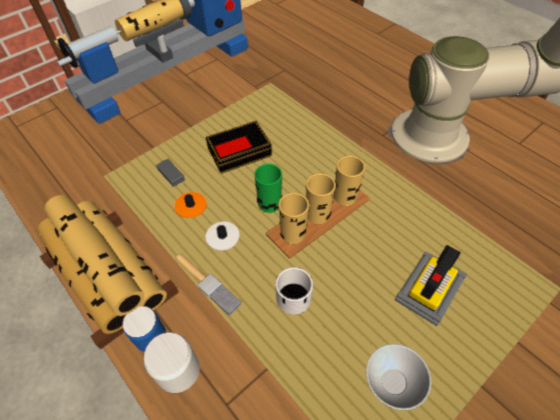

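The top view shows the lid at (306,195), pot (225,198), lamp and dock (158,285), tumbler row (267,268), box (378,265) with patch (375,256), and the decoys: orange lid (350,193) and green tumbler (310,243). The scene view agrees with this. Next I'll take rough positions from colour masks.

```bash
cat > h.py <<'E'
from station import *
import numpy as np, cv2
def cast(f,uv,z):
    uv=np.atleast_2d(uv).astype(float); K,R,t=f["intrinsics"],f["R"],np.asarray(f["t"]).ravel()
    d=np.c_[uv,np.ones(len(uv))]@np.linalg.inv(K).T@R; c=-R.T@t
    return c+d*((z-c[2])/d[:,2])[:,None]
def proj(f,X):
    p=(np.atleast_2d(X)@f["R"].T+np.ravel(f["t"]))@f["intrinsics"].T; return p[:,:2]/p[:,2:]
def mask(f,lo,hi):
    return cv2.inRange(cv2.cvtColor(f["pixels"],cv2.COLOR_BGR2HSV),np.array(lo),np.array(hi))
def blob(m,near=None,rad=60):
    cs=[c for c in cv2.findContours(m,cv2.RETR_EXTERNAL,cv2.CHAIN_APPROX_NONE)[0] if cv2.contourArea(c)>25]
    if near is not None: cs=[c for c in cs if np.linalg.norm(c.reshape(-1,2).mean(0)-near)<rad]
    return max(cs,key=cv2.contourArea).reshape(-1,2)
def rect(f,c,z):
    """plane-cast contour -> centre, sizes (long, short), angle of the long side (deg)"""
    P=cast(f,c,z)[:,:2]; (x,y),(w,h),a=cv2.minAreaRect((P*1000).astype(np.float32))
    if h>w: w,h,a=h,w,a+90
    return np.array([x,y])/1000,(w,h),(a+90)%180-90
def down(a):
    """tool down, jaws (tool y) along world angle a deg"""
    y=np.array([np.cos(np.radians(a)),np.sin(np.radians(a)),0]);x=np.array([0,0,-1.]);return np.c_[x,y,np.cross(x,y)]
def shot(n,name):
    f=grab_frame(n); cv2.imwrite(f"pics/{name}.png",f["pixels"]); np.savez(f"pics/{name}.npz",**f); return f
E
python3 - <<'E'
from h import *
f=dict(np.load("pics/top0.npz"))
for n,uv,z in [("lid",(306,195),.01),("pot",(225,198),.075),("bowl",(132,208),.05),("t0",(268,235),.132),("t1",(269,266),.132),("t2",(265,301),.132),("green",(310,243),.12)]: print(n,cast(f,uv,z).round(3))
print("patch",rect(f,blob(mask(f,(0,150,120),(6,255,255)),(375,256),30),.05))
print("yellow",rect(f,blob(mask(f,(22,150,120),(34,255,255)),(158,285),30),.044))
dk=mask(f,(90,0,40),(130,120,255)); 
for uv in[(138,265),(170,258),(180,303),(148,312)]: print(cast(f,uv,.024).round(3))
# wrist camera extrinsics rel. TCP
w=shot("wrist","w0"); s=read_state(); c=-w["R"].T@w["t"]; print("cam in tool",s["eef_rot"].T@(c-s["ee_pos"]),"axis in tool\n",(s["eef_rot"].T@w["R"].T).round(3),w["intrinsics"][0])
E
```

```text
lid [[ 0.682 -0.12   0.01 ]]
pot [[0.657 0.118 0.075]]
bowl [[0.632 0.388 0.05 ]]
t0 [[ 0.542 -0.005  0.132]]
t1 [[ 0.458 -0.008  0.132]]
t2 [[0.366 0.002 0.132]]
green [[ 0.522 -0.119  0.12 ]]
patch (array([ 0.49549957, -0.31164902]), (88.15836334228516, 42.85503005981445), -15.960060119628906)
yellow (array([0.41822229, 0.29441235]), (107.69397735595703, 26.532535552978516), 11.709617614746094)
[[0.47  0.369 0.024]]
[[0.49  0.278 0.024]]
[[0.362 0.245 0.024]]
[[0.337 0.334 0.024]]
cam in tool [-0.14499593  0.00057076 -0.08493077] axis in tool
 [[-0.    -0.325  0.946]
 [ 1.    -0.001  0.   ]
 [ 0.     0.946  0.325]] [376.32019113   0.         276.54584464]
```

```bash
cat >> h.py <<'E'
def circ(f,m,near,rad,z):
    P=cast(f,cv2.convexHull(blob(m,near,rad)).reshape(-1,2),z)[:,:2]*1000
    (x,y),r=cv2.minEnclosingCircle(P.astype(np.float32)); e=cv2.fitEllipse(P.astype(np.float32))
    return np.array([x,y])/1000,r,np.array(e[0])/1000,e[1]
E
python3 - <<'E'
from h import *
t0=read_state()["t"]
for n,p,z in [("pot",(.645,.118),.075),("lid",(.67,-.12),.012)]:
    move_to([p[0],p[1],z+.16],down(90)); sleep(.3)
    f=shot("wrist","w_"+n); print(n,read_state()["t"]-t0,proj(f,[p[0],p[1],z]))
a,b=[cv2.imread(f"pics/w_{n}.png") for n in("pot","lid")]
cv2.imwrite("pics/pl.png",cv2.resize(np.hstack([a,b]),(800,300),interpolation=cv2.INTER_AREA))
E
```

```text
pot 2.4833000000000003 [[275.44781373 185.6350094 ]]
lid 3.8083 [[274.78165544 185.18136857]]
```

View pics/pl.png

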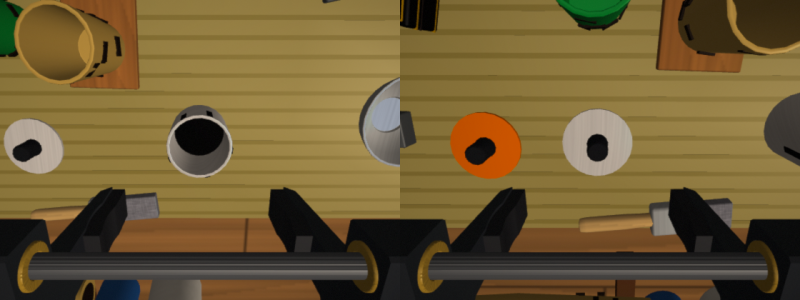

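The wrist views (scaled by 0.714) show the pot rim at about (199,145) in the left picture and the white lid with its black knob at about (597,142) in the right one. The fingers are clear of everything.

```bash
cat >> h.py <<'E'
from scipy.optimize import least_squares
def fitc(P,r=None):
    g=lambda q: np.hypot(*(P-q[:2]).T)-(q[2] if r is None else r)
    s=least_squares(g,[*P.mean(0),.04][:3 if r is None else 2],loss="soft_l1",f_scale=.001); return s.x,np.std(g(s.x))
E
python3 - <<'E'
from h import *
for n,z in (("pot",.075),("lid",.012)):
    f=dict(np.load(f"pics/w_{n}.npz"))
    m=mask(f,(0,0,110),(180,55,255)); 
    c=blob(m,(278,200),40); m2=np.zeros_like(m); cv2.drawContours(m2,[c.reshape(-1,1,2)],-1,255,-1)
    P=cast(f,c,z)[:,:2]
    print(n,len(c),c.min(0),c.max(0),fitc(P),fitc(P[c[:,1]>203]) , "rfix",fitc(P[c[:,1]>203],.04 if n=="pot" else .042))
    k=f["pixels"][170:240,230:325]; cv2.imwrite(f"pics/c_{n}.png",cv2.resize(k,None,fx=4,fy=4))
a,b=[cv2.imread(f"pics/c_{n}.png") for n in("pot","lid")]; cv2.imwrite("pics/c.png",np.hstack([a,b]))
E
```

```text
pot 272 [233 158] [324 247] (array([0.66265662, 0.1210926 , 0.03908517]), np.float64(0.001436173262669622)) (array([0.66301786, 0.12090052, 0.03883813]), np.float64(0.00028786049093555943)) rfix (array([0.66155908, 0.12089114]), np.float64(0.0005634354896752715))
lid 268 [228 152] [324 245] (array([ 0.68363691, -0.11900116,  0.04114016]), np.float64(0.00027429090384400046)) (array([ 0.68384461, -0.11903185,  0.04102908]), np.float64(0.0002669891653287315)) rfix (array([ 0.68262852, -0.11904374]), np.float64(0.0004460997644984907))
```

View pics/c.png

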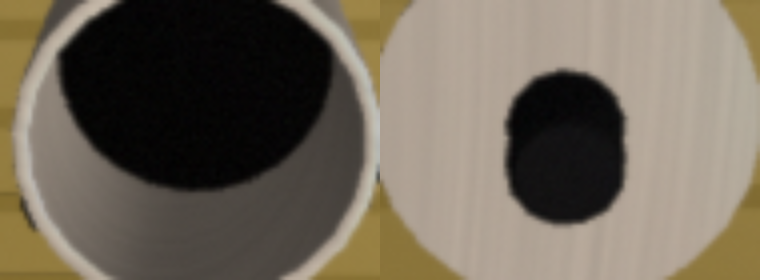

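The crops show clean circular edges, so the fits (0.3 mm residual) can be trusted: pot (0.6628, 0.1210), lid (0.6837, -0.1190). Now I'll grasp the lid.

```bash
python3 - <<'E'
from h import *
lid=[.6837,-.1190]
set_gripper(.055)
move_to([*lid,.08],down(90))
print(move_straight([*lid,.0165],velocity=.08,f_stop=8))
s=read_state();print(s["ee_pos"],s["wrist_force"])
set_gripper(0); s=read_state();print(s["finger_gap"],s["wrist_force"])
move_straight([*lid,.12],velocity=.1); sleep(.3)
s=read_state();print(s["t"],s["ee_pos"],s["wrist_force"],s["finger_gap"])
f=shot("wrist","w_held")
m=mask(f,(0,0,110),(180,55,255)); zr=s["ee_pos"][2]-.0165+.012
print(proj(f,[*lid,zr]))
E
```

```text
False
[ 0.68404563 -0.11911781  0.01710312] [-0.092271   -0.92508704  0.0742054 ]
0.023378735093489138 [0.19807063 0.56834175 1.78223521]
8.075 [ 0.68362521 -0.11899718  0.11972575] [ 0.08446549 -0.12815031 -0.33760879] 0.022880495876196217
[[275.19827768 278.4898767 ]]
```

View pics/w_held.png

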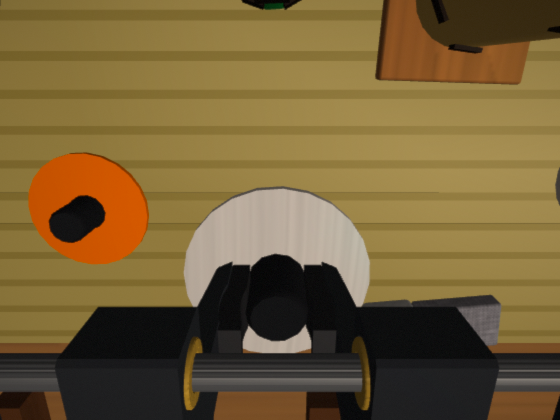

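The lid is held by its knob: the disc spans columns 184–370 with its top edge at row 187. I'll fit its arc to get the in-hand offset and camera bias.

```bash
python3 - <<'E'
from h import *
f=dict(np.load("pics/w_held.npz"))
m=mask(f,(0,0,110),(180,55,255)); m[265:]=0
c=blob(m,(277,225),50); c=c[c[:,1]<262]
for dz in (-.001,.001):
    print(fitc(cast(f,c,.1197-.0165+.012+dz)[:,:2],.041))
E
```

```text
(array([ 0.68325257, -0.11835926]), np.float64(0.010733056000745481))
(array([ 0.68280748, -0.11836224]), np.float64(0.010558107538347338))
```

```bash
python3 - <<'E'
from h import *
pot=[.6628,.1204]
move_straight([.6837,-.119,.16],velocity=.2)
move_to([*pot,.16],down(90)); move_straight([*pot,.105],velocity=.1); sleep(.2)
b=read_state()
r=move_straight([*pot,.0815],velocity=.03,f_stop=6); s=read_state()
print(r,s["ee_pos"],s["wrist_force"]-b["wrist_force"],s["moment"]-b["moment"],s["finger_gap"])
E
```

```text
True [0.66265218 0.12041242 0.08360342] [-1.08716266  1.04191946  7.54055236] [-0.01283693  0.16867     0.07018663] 0.02316847741242648
```

Contact came at z=0.0836, exactly the expected home height. I'll release, back off and check.

```bash
python3 - <<'E'
from h import *
pot=[.6628,.1204]
set_gripper(.06)
move_straight([*pot,.16],velocity=.12)
move_straight([.645,.121,.235],velocity=.15); sleep(.2)
f=shot("wrist","w_lidon"); m=mask(f,(0,0,110),(180,55,255)); c=blob(m,(278,205),50)
P=cast(f,c,.079)[:,:2]; print(read_state()["t"],fitc(P[c[:,1]>200]),fitc(P[c[:,1]>200],.041))
g=shot("scene","s_lidon"); u=proj(g,[.6628,.121,.08])[0].astype(int); print(u)
a=cv2.resize(f["pixels"][120:290,190:370],None,fx=2,fy=2); b=g["pixels"][u[1]-42:u[1]+43,u[0]-45:u[0]+45]
cv2.imwrite("pics/chk.png",np.hstack([a,cv2.resize(b,(a.shape[1],a.shape[0]))]))
E
```

```text
13.4 (array([0.66274531, 0.12094483, 0.04103117]), np.float64(0.0002883268434097741)) (array([0.66278387, 0.12094454]), np.float64(0.0002887042441291293))
[294 282]
```

View pics/chk.png

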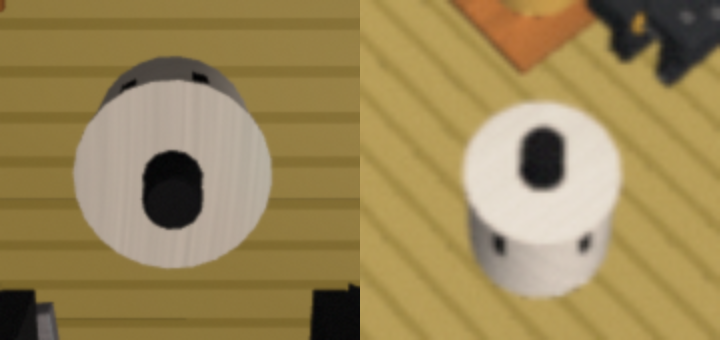

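The lid is concentric with the pot (0.1 mm) and at the right height. Next I'll take close looks at the patch and then the lamp.

```bash
python3 - <<'E'
from h import *
set_gripper(.06)
move_to([.4955,-.3116,.25],down(74)); sleep(.3)
f=shot("wrist","w_patch"); print("patch",rect(f,blob(mask(f,(0,150,100),(8,255,255)),proj(f,[.4955,-.3116,.05])[0],60),.05),proj(f,[.4955,-.3116,.05]))
move_to([.5,-.1,.27],down(85)); move_to([.418,.294,.27],down(101.7)); sleep(.3)
g=shot("wrist","w_lamp"); print(proj(g,[.418,.294,.097]),read_state()["t"])
cv2.imwrite("pics/wl.png",cv2.resize(np.hstack([f["pixels"],g["pixels"]]),(800,300),interpolation=cv2.INTER_AREA))
E
```

```text
patch (array([ 0.49522351, -0.31219257]), (92.1481704711914, 46.31586456298828), -16.533248901367188) [[275.36429807 174.2342208 ]]
[[276.48564283 181.23645001]] 18.3917
```

View pics/wl.png

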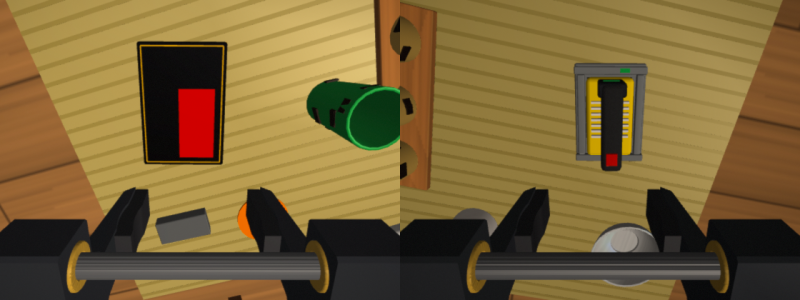

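The patch measures 92.1 x 46.3 mm at -16.5° (red, left picture around (197,123)). In the right picture the lamp stands in the dock with its black grip at about (611,125), the bar running along image rows.

```bash
python3 - <<'E'
from h import *
f=dict(np.load("pics/w_lamp.npz"))
y=mask(f,(20,120,60),(35,255,255)); R=np.zeros_like(y); R[85:245,235:350]=255; y&=R
# keep only the saturated yellow (mat is duller): use dock area
c=np.argwhere(cv2.morphologyEx(y,cv2.MORPH_OPEN,np.ones((3,3))))[:,::-1]; c=cv2.convexHull(c.astype(np.int32)).reshape(-1,2)
print("yellow px",c.min(0),c.max(0)); print("yellow",rect(f,c,.044))
hs=cv2.cvtColor(f["pixels"],cv2.COLOR_BGR2HSV); k=((hs[...,2]<75)).astype(np.uint8)*255&R
b=blob(k,proj(f,[.418,.294,.1])[0],60); print("grip px",b.min(0),b.max(0)); print("grip",rect(f,b,.109))
d=cv2.inRange(hs,np.array((90,10,60)),np.array((130,140,200))); d=blob(d,(297,155),60); print("dock px",d.min(0),d.max(0),rect(f,d,.024))
cv2.imwrite("pics/lc.png",cv2.resize(f["pixels"][75:250,230:350],None,fx=3.2,fy=3.2,interpolation=cv2.INTER_CUBIC))
E
```

```text
yellow px [235  85] [349 244]
yellow (array([0.4170257 , 0.31082202]), (162.86459350585938, 122.875244140625), 11.633642196655273)
grip px [277 111] [317 239]
grip (array([0.40935815, 0.30904108]), (109.98584747314453, 32.07346725463867), 11.646561622619629)Traceback (most recent call last):
  File "<stdin>", line 9, in <module>
  File "h.py", line 14, in blob
    return max(cs,key=cv2.contourArea).reshape(-1,2)
           ~~~^^^^^^^^^^^^^^^^^^^^^^^^
ValueError: max() iterable argument is empty
```

```bash
python3 - <<'E'
from h import *
f=dict(np.load("pics/w_lamp.npz")); hs=cv2.cvtColor(f["pixels"],cv2.COLOR_BGR2HSV)
print("head",hs[185,270],hs[118,272],"mat",hs[150,220],"dock",hs[98,300],hs[150,250])
y=mask(f,(20,205,90),(35,255,255)); R=np.zeros_like(y); R[85:245,235:350]=255; y&=R
c=np.argwhere(cv2.morphologyEx(y,cv2.MORPH_OPEN,np.ones((3,3))))[:,::-1]; c=cv2.convexHull(c.astype(np.int32)).reshape(-1,2)
print("yellow px",c.min(0),c.max(0),rect(f,c,.044))
# grip flanks: black rows 150..210, edges at plane z=.109 (top)
k=(hs[...,2]<75)
for r in range(130,216,14):
    x=np.where(k[r,265:330])[0]+265; print(r,x.min(),x.max(),f["pixels"][r,x.min()-3],cast(f,[(x.min()-.5,r),(x.max()+.5,r)],.109)[:,:2].round(4).tolist())
cv2.imwrite("pics/lc.png",cv2.resize(f["pixels"][75:250,230:350],None,fx=3.4,fy=3.4,interpolation=cv2.INTER_CUBIC))
E
```

```text
head [ 22 143 195] [ 24 255 198] mat [ 22 143 148] dock [25 17 92] [21 20 88]
yellow px [261 109] [326 216] (array([0.41193857, 0.30990417]), (108.9194107055664, 64.1718521118164), 11.631815910339355)
130 277 329 [  0 159 200] [[0.3733, 0.2848], [0.3647, 0.3265]]
144 282 329 [153 173 188] [[0.3835, 0.2911], [0.3756, 0.3293]]
158 281 329 [ 96 111 121] [[0.3949, 0.2926], [0.3868, 0.3321]]
172 282 329 [  0 155 194] [[0.4063, 0.2959], [0.3982, 0.335]]
186 282 328 [  0 161 202] [[0.4181, 0.2983], [0.4101, 0.3371]]
200 282 327 [  0 159 203] [[0.4302, 0.3009], [0.4223, 0.3393]]
214 282 327 [  0 156 197] [[0.4426, 0.3035], [0.4346, 0.3424]]
```

View pics/lc.png

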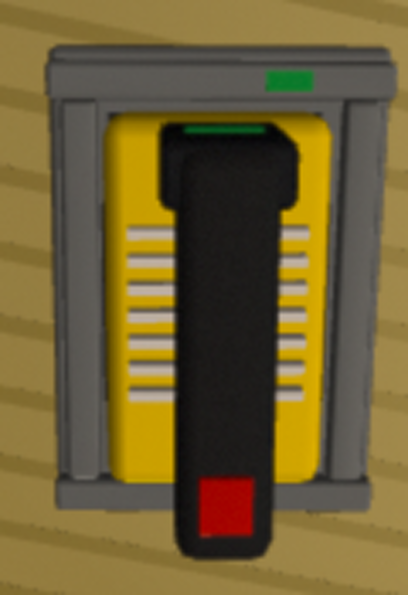

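The clean yellow outline gives the lamp at (0.4119, 0.3099), angle 11.6°, 109 x 64 mm. The grip bar's flanks (crop columns 176–278) lie on the same axis, so I'll grasp.

```bash
python3 - <<'E'
from h import *
L=[.4119,.3099]; R=down(101.63)
move_to([*L,.16],R)
print(move_straight([*L,.0785],velocity=.08,f_stop=8)); sleep(.2)
s=read_state();print(s["ee_pos"],s["wrist_force"])
set_gripper(0); s=read_state();print(s["finger_gap"],s["wrist_force"],s["moment"])
move_straight([*L,.12],velocity=.06); move_straight([*L,.265],velocity=.15); sleep(.3)
s=read_state();print(s["t"],s["ee_pos"],s["wrist_force"],s["moment"],s["finger_gap"])
f=shot("wrist","w_lheld"); g=shot("scene","s_lheld"); u=proj(g,[*L,.24])[0].astype(int);print(u)
cv2.imwrite("pics/lh.png",np.hstack([cv2.resize(f["pixels"],(400,300)),cv2.resize(g["pixels"][max(u[1]-90,0):u[1]+90,u[0]-120:u[0]+120],(400,300))]))
E
```

```text
False
[0.41204619 0.30997742 0.0788166 ] [-1.01109166 -0.02463247  0.49592786]
0.025604381023239784 [ 0.87623809  0.79089407 -0.96947142] [-0.09013356 -0.04826138 -0.06351312]
23.15 [0.41184323 0.30986548 0.26468102] [ 1.30412786 -0.27649705 -3.53105516] [ 0.0600383  -0.02315699  0.00317769] 0.02603737921571978
[465 229]
```

View pics/lh.png

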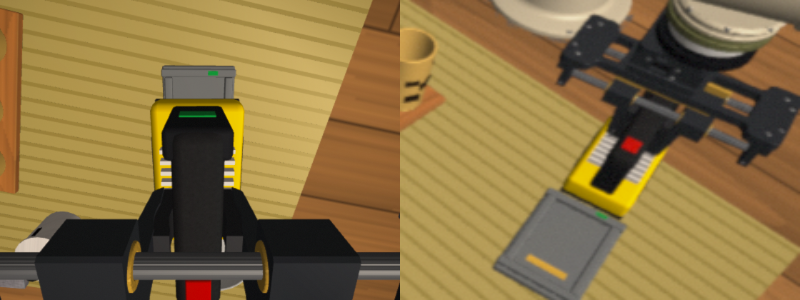

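The lamp is held level and clear of the dock, its underside at about 0.20 m. Now I'll carry it across.

```bash
python3 - <<'E'
from h import *
P=[.4952,-.3120]; R=down(73.47)
move_straight([*P,.265],rot=R,velocity=.13); sleep(.3)
s=read_state(); print(s["t"],s["ee_pos"],s["finger_gap"],s["wrist_force"])
move_straight([*P,.15],velocity=.08); move_straight([*P,.1298],velocity=.03); sleep(.5)
s=read_state(); print(s["t"],s["ee_pos"],s["eef_rot"].round(3).tolist(),s["wrist_force"],s["finger_gap"])
f=shot("wrist","w_end"); g=shot("scene","s_end"); t=shot("top","t_end")
# lamp yellow front edge in hand vs after lift
for n,z in(("w_lheld",None),("w_end",None)):
    q=dict(np.load(f"pics/{n}.npz")); m=mask(q,(20,205,90),(35,255,255)); m[275:]=0; m[:90]=0; m[:,:190]=0;m[:,370:]=0; c=np.argwhere(cv2.morphologyEx(m,cv2.MORPH_OPEN,np.ones((3,3)))); print(n,c.min(0),c.max(0))
cv2.imwrite("pics/end.png",np.hstack([cv2.resize(g["pixels"],(400,300)),cv2.resize(f["pixels"],(400,300))]))
E
```

```text
28.525 [ 0.49521587 -0.31196088  0.26499896] 0.025358610267156516 [ 0.26940456  0.29041181 -4.28300025]
31.4333 [ 0.49520134 -0.3120074   0.12983656] [[0.0, 0.285, 0.959], [-0.0, 0.959, -0.285], [-1.0, -0.0, 0.0]] [-0.22666407  0.87199266 -4.72889793] 0.02518760237341261
w_lheld [139 211] [265 341]
w_end [ 90 210] [265 341]
```

View pics/end.png

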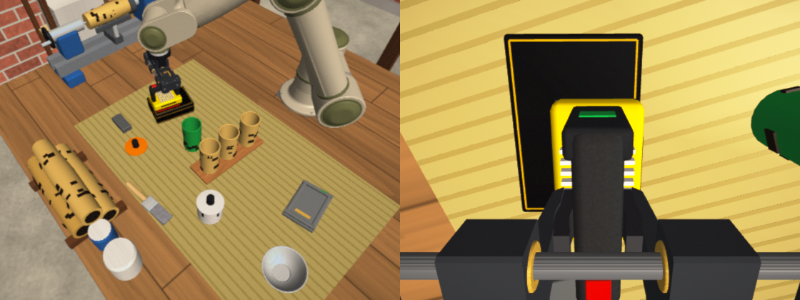

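The final views show the lamp level over the patch with the lamp's place in the hand unchanged. The box, tumblers and bystanders stand as before, and the lid is on the pot. I'll hand in.

```bash
python3 -c "
from station import *
print(finish_job(),read_state()['ee_pos'],read_state()['t'])"
```

```text
the job is handed in; nothing more can be done
the job is handed in; nothing more can be done
```

The job is handed in. The lid is on the pot, and the arm is holding the lamp level over the red patch.

- **Lid:** I gripped it by the knob and lowered it until it touched at the expected home height (TCP z 0.0836 m), then let go. A close-up showed it concentric with the pot to about 0.1 mm and at the right height.
- **Lamp:** I took it by the grip and lifted it straight out of the dock. It crossed with its underside at about 0.20 m, above the tumbler tops at 0.132 m, and I then lowered it over the patch.
- **Last checks, at 31.4 s (limit 64 s):**
  - The tool was 0.2 mm from the measured patch centre (0.4952, -0.3122) and turned to the patch's angle of -16.5°.
  - The lamp's underside is about 15 mm above the surface. That height is computed from the grasp height and arm position, not measured.
  - The lamp had not shifted sideways in the fingers. The matching lengthwise check failed because the box's gold lines spoiled it, so I judged that direction by eye.
  - In the final pictures the box, tumblers and other things looked unmoved. I checked that by eye only.

No check showed a fault. The one small disagreement was a sideways camera offset of about 0.6 mm, seen with the lid in hand. I corrected for it when placing the lid.

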